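# Load a vial reader and click its slide to the sample notch

## Robot

A 6-joint arm with a two-finger parallel gripper is mounted at the origin on a cart in front of the work surface, level with it; the furniture and walls round the work are solid. World frame = base frame: x ahead of the robot, y to its left, z up, the work surface at z = 0. Lengths are in m, angles in rad, forces in N, time in s.
With the tool pointing down it reaches from about 0.35 to 0.725 m from the base axis. Payload 6 kg.
Tool frame: the origin (TCP) lies at the very end of the fingers, on their centre line; the grasp point (between the pads) lies 19 mm behind it; z points along the fingers, y is the line along which they close (so a half turn about z gives the same grasp; the last joint's range is limited). The gripper opens to 85 mm and grips with 20 to 120 N. Pads are 22 mm wide; open, the fingers measure 114 mm over their backs; the gripper's body (76 mm by 85 mm) begins 54 mm behind the grasp point. The pads swing forward as they close: fully open they stand 13 mm farther back than shut.
Start: joints at [-0.992, 0.04, 0.085, 0, -1.615, -0.334], TCP at [0.145, -0.582, 0.231] pointing down, gripper open.
Joint ranges: [-2.56, 2.56], [-1.29, 2.01], [-1.08, 1.49], [-3.29, 1.98], [-2.81, -0.18], [-2.99, 2.99]. Speed limits (rad/s): [2.57, 2.57, 3.01, 3.14, 3.14, 3.14].

## Interface

Orientations are given as [roll, pitch, yaw] about the fixed x, y, z axes, in that order (R = Rz(yaw) Ry(pitch) Rx(roll)).
In Python, from rig import bot gives the robot as it stands.
- The arm moves only by the tool move_arm, never from a script. Its argument "plan" is a list of rows, each an object with "grip": the closure, from 0 (fully open) to 1 (shut); "dp": the shift along the world's x, y, z in mm, a list of three; "roll": the turn about the world's z in rad. A call has 1 to 20 rows; each row is the pose to reach, as a shift and turn from the pose commanded when the call began; what a row does not reach only later rows make up. A row lasts 1/8 s, in which the tool goes at most 62.5 mm and 10.7 degrees, less where a joint would pass 70% of its speed; a pose out of reach is approached as far as the arm can. A call with a gripper value outside its range is refused whole. The fingers move at their own pace and stop on an object; "squeeze" is the grip in N (left out, the last holds). Time passes only in rows, so rows that repeat a pose let the fingers close. It gives the time, the measured TCP pose, the force, the opening and the grip force at its end, in the units of the state.
- bot.sense(): the state, without advancing time (a new reading comes with each control period).
- bot.get_image(name): name is "scene" or "side" or "wrist"; returns a dict with "color" (400x640x3 uint8, blue, green, red), "range_z" (400x640 float32, m along the optical axis (not along the pixel's ray), 0 where there is no reading), "camera_matrix" (3x3 intrinsics, pixels), "R" (3x3) and "t" (3): a world point X has camera coordinates R X + t. Camera axes: x right, y down, z forward; pixel columns grow to the right and rows downward; lengths in m; the calibration is good to about 2 mm. The wrist camera is an equidistant fisheye: a pixel r from the principal point sees the ray r / f radians off the axis. A picture is of the moment at which its call begins.
- bot.hand_in(): hands the job in; it is judged then, once.
Trained networks look in a picture, given as the dict that the camera call returned (one of the last four; its "shot" number tells which), for a name from the list of things; names that differ only in an ending like _2 or _b are one class to them, and where a whole thing is asked for, a point or a joint stands for the part that bears it (a point fixed in the world has none). Each returns a list of dicts, best first, with "score" (0 to 1); they miss things now and then, are a little off and sometimes report something else, mostly with a low value. They report only what shows in the picture. A call takes as long as a camera call.
- bot.search_frame(picture, target): "bbox" ([left, top, width, height] in pixels, round what is visible of it).
- bot.trace(picture, target): "region" (400x640 bool, what is visible of it) and "bbox" ([left, top, width, height] in pixels, round what is visible of it).
The state is a dict: "clock": time; "joints": joint angles; "dq": joint speeds; "effort": joint torques, N m; "tool_pos": TCP position; "tcp_rot": TCP orientation; "contact_force": force on the tool from outside, world axes, zero at the start; "wrist_torque": the same for the moment, N m; "gripper_width": opening from 0.0 (shut) to 1.0 (fully open); "finger_force": force on a finger pad.
Only numpy, scipy, OpenCV 4.12 (cv2) and the standard library are available. Lean on these libraries where they do the work, as an engineer would, in place of code of your own. Each camera call takes 0.05 s, during which the arm holds its last target. There are 200 camera calls.

## Task

Stand the loose sample vial upright in the empty well of the vial reader's slide, next to the standard vial that is already in it, and let go of it. Then take the slide by its upright finger grip and push it into the reading head, past the first click (standard vial in the beam) until the ball detent drops into the second notch, which puts your sample in the beam; do not run on towards the end stop. Finish while still holding the grip, with the slide resting in that notch for the reading, and leave the other things on the bench alone.

Things in the scene. Friction and masses are not known exactly. Their poses are not given: they have to be found in the camera images.
- vial_center (a point): Centre (half-way up) of the loose sample vial: a small glass vial standing alone on the bench, 45 mm tall, body 13 mm across, the top 8 mm a white cap 15 mm across. Its z axis runs up the vial.
- sample_vial: The same sample vial; origin at the centre of its underside, z up the vial. About 16 g.
- empty_well (a point): Centre of the flat floor of the empty well in the grey slide. The well is a round hole 16.5 mm wide with a chamfered mouth, 14 mm deep, so its mouth (the flat top of the slide) is 14 mm above this point and a vial stands 31 mm proud of it. y points along the rail in the pushing direction (towards and through the head), z up, x square to the rail.
- standard_well (a point): Floor of the slide's other well, 36 mm ahead of the empty one in +y, holding the standard vial (41 mm tall), fixed in the slide. About a notch: the ball draws the slide in from within about 3 mm of its middle, and about 6 to 8 N push it out again, so a slide left free near a notch centres itself.
- slide (a joint): Travel of the slide along its rail in m: 0 fully back, grows towards the head; end stop at 0.114. Drag about 1.5 N. A sprung ball in the head, level with the beam, runs on the slide's steel index bar, whose two V notches (8 mm wide, 2 mm deep) lie level with the two wells, so it clicks as each well comes level with the beam, first the standard's, 36 mm later the empty one's.
- grip_center (a point): Centre of the slide's upright finger grip, 83 mm behind the empty well: a black ribbed tab, 14 mm across the rail (x), 26 mm along it (y), standing from 22 mm below this point (slide top) to 17 mm above it. Pinch it from above, across the rail. Same axes as the well.
- grip: The same finger grip (part of the slide); origin at its foot on the slide's top, same axes.
- beam (a point): The light beam of the reading head, at the height of the well floors. The head is a grey portal, 44 mm long along the rail (feet 76 mm), 92 mm high over the bench, clamped over the rail at a place that differs a little each time; slide and vials pass through it. Lamp in front, detector behind. y along the rail in the pushing direction, z up.
- reader: The reader's aluminium base plate, 112 mm by 343 mm, 14 mm high, fixed to the bench, with the rail along its y. Origin on the bench under the rail, 205 mm from the plate's rear end and 138 mm from its front end in y.
- cuvette_rack: Bystander: grey cuvette block with two thin rods, 46 x 47 mm, 62 mm high without the rods. Origin under its centre.
- reagent_bottle: Bystander: small white bottle with a screw cap, 42 mm across, 77 mm high. Origin under its centre.
- lab_timer: Bystander: flat white timer, 72 x 64 x 18 mm. Origin under its centre.

How it is judged:
On the way:
1. the sample vial stands in the empty well, let go, before that well has reached the head (horizontal distance between sample_vial and empty_well below 0.004 m and z of sample_vial in the frame of empty_well below 0.003 m and angle between sample_vial's own z axis and vertical below 0.12 rad and contact force between the fingers and sample_vial below 0.1 N and y of empty_well in the frame of beam below -0.02 m), for 0.2 s.
At the end, for the whole second after the job is handed in: The slide rests in the second notch (empty well's axis within 2 mm of the beam along the rail, not moving), the fingers still press on its grip with more than 4 N, and the sample vial stands upright (within 7 degrees) on the floor of its well, untouched (y of empty_well in the frame of beam between -0.002 and 0.002 m and velocity of joint slide between -0.004 and 0.004 m/s and contact force between the fingers and grip above 4 N and horizontal distance between sample_vial and empty_well below 0.004 m and z of sample_vial in the frame of empty_well below 0.003 m and angle between sample_vial's own z axis and vertical below 0.12 rad and contact force between the arm and sample_vial below 0.1 N); the arm keeps its last pose, push and grip.
It fails at once if the slide is run more than 10 mm past the second notch (y of empty_well in the frame of beam above 0.01 m).
It fails at once if a bystander is moved more than 2 cm or knocked over (distance of any of cuvette_rack, reagent_bottle, lab_timer from where it was at the start of the episode above 0.02 m or angle between any of cuvette_rack, reagent_bottle's own z axis and vertical above 0.5 rad).
It also fails if it takes over 54 s, if anything falls off the work surface, if the arm or the gripper's body presses on something with over 40 N, if the wrist force passes 120 N, or if a joint passes its speed limit or range.

## Working session

There is one attempt and no reset: what is moved stays moved. The work goes in short steps, Python scripts to look and compute and a tool call to move; the robot and the scene stay as the last step left them, time stands still between calls to the robot, and variables do not carry over. Pictures are saved under pics/ and viewed, at most 10 in all, crops included, and the job is handed in when it is done.

Besides the shell and the picture viewer there is one more tool, called after "Call:" by a JSON object that holds its "method" and its "body". move_arm: Moves the arm, as the interface text tells. Its arguments: {"type":"object","properties":{"plan":{"type":"array","items":{"type":"object","properties":{"grip":{"type":"number"},"dp":{"type":"array","items":{"type":"number"}},"roll":{"type":"number"}}}},"squeeze":{"type":"number"}},"required":["plan"]}

```bash
mkdir -p pics
cat > h.py <<'E'
import numpy as np, cv2
from rig import bot
def pts(p,mask):
    v,u=np.nonzero(mask&(p["range_z"]>0)); z=p["range_z"][v,u].astype(float); K=p["camera_matrix"]
    c=np.stack([(u-K[0,2])/K[0,0]*z,(v-K[1,2])/K[1,1]*z,z],1)
    return (c-p["t"])@p["R"]   # R^T (c-t)
def proj(p,X):
    c=p["R"]@np.array(X)+p["t"]; q=p["camera_matrix"]@c; return q[:2]/q[2]
E
python3 - <<'E'
from h import *
s=bot.sense(); print(s["clock"],s["tool_pos"],s["tcp_rot"])
ims=[]
for n in ["scene","side"]:
    p=bot.get_image(n); im=p["color"].copy()
    for t in ["sample_vial","grip","standard_well","empty_well","slide","beam","reader","cuvette_rack","reagent_bottle","lab_timer"]:
        try: r=bot.trace(p,t)
        except Exception as e: print(t,e); continue
        for d in r[:2]:
            if d["score"]<.3: continue
            P=pts(p,d["region"]); 
            if len(P)==0: continue
            print(n,t,round(d["score"],2),d["bbox"],len(P),np.percentile(P,[3,50,97],axis=0).round(3).tolist())
            x,y,w,h=map(int,d["bbox"]); cv2.rectangle(im,(x,y),(x+w,y+h),(0,0,255),1); cv2.putText(im,t[:6],(x,y-2),0,.4,(0,0,255))
    cv2.imwrite(f"pics/{n}.png",im)
E
```

```text
0.0 [ 0.14539594 -0.58176462  0.2302807 ] [ 3.13980911e+00 -1.25574716e-04 -2.89685760e+00]
scene sample_vial 0.4 [388.4, 160.7, 6.1, 10.3] 44 [[0.51, -0.226, 0.004], [0.514, -0.22, 0.024], [0.522, -0.215, 0.048]]
scene grip 0.62 [332.9, 178.5, 9.8, 10.8] 113 [[0.593, -0.035, 0.048], [0.603, -0.013, 0.061], [0.623, -0.003, 0.089]]
scene standard_well 0.78 [317.6, 176.9, 25.9, 63.0] 615 [[0.532, -0.029, 0.035], [0.59, 0.031, 0.048], [0.621, 0.133, 0.086]]
scene empty_well 0.69 [320.4, 180.0, 22.8, 62.4] 594 [[0.532, -0.03, 0.037], [0.59, 0.029, 0.048], [0.62, 0.134, 0.085]]
scene beam 0.59 [289.9, 214.6, 63.1, 37.0] 1129 [[0.479, 0.12, 0.021], [0.551, 0.155, 0.08], [0.613, 0.188, 0.096]]
scene reader 0.92 [291.8, 178.6, 63.1, 106.7] 2988 [[0.48, -0.044, 0.01], [0.557, 0.155, 0.018], [0.646, 0.274, 0.066]]
scene cuvette_rack 0.9 [357.9, 130.3, 14.1, 21.2] 329 [[0.615, -0.308, 0.005], [0.638, -0.271, 0.05], [0.666, -0.255, 0.068]]
scene reagent_bottle 0.62 [265.4, 289.1, 16.9, 27.9] 382 [[0.532, 0.376, 0.01], [0.545, 0.396, 0.056], [0.565, 0.407, 0.08]]
scene lab_timer 0.58 [260.9, 203.
[... 731 characters left out ...]
 47.4, 29.7] 705 [[0.477, 0.11, 0.016], [0.564, 0.139, 0.068], [0.62, 0.177, 0.093]]
side reader 0.57 [274.1, 184.6, 66.7, 54.5] 1419 [[0.503, -0.057, 0.009], [0.606, 0.023, 0.019], [0.656, 0.231, 0.072]]
side cuvette_rack 0.93 [227.5, 251.9, 24.7, 29.9] 546 [[0.623, -0.313, 0.001], [0.655, -0.296, 0.043], [0.673, -0.261, 0.062]]
side cuvette_rack 0.57 [286.1, 192.0, 30.1, 38.1] 558 [[0.557, -0.038, 0.021], [0.605, 0.024, 0.045], [0.632, 0.106, 0.081]]
side reagent_bottle 0.69 [348.0, 161.0, 11.9, 21.3] 199 [[0.542, 0.362, 0.004], [0.561, 0.372, 0.04], [0.574, 0.39, 0.074]]
side lab_timer 0.61 [337.4, 212.7, 34.6, 17.1] 313 [[0.696, 0.086, 0.002], [0.737, 0.121, 0.015], [0.773, 0.163, 0.02]]
```

Run:
```python
from h import *
for n in ["scene","side"]:
    p=bot.get_image(n)
    m=np.ones((400,640),bool); P=pts(p,m)
    a=P[(abs(P[:,0]-.57)<.1)&(P[:,1]>-.07)&(P[:,1]<.3)]
    pl=a[(a[:,2]>.008)&(a[:,2]<.02)]
    r=cv2.minAreaRect(pl[:,:2].astype(np.float32)*1000); print(n,"plate",r)
    sl=a[(a[:,2]>.034)&(a[:,2]<.055)&(a[:,1]<.11)&(abs(a[:,0]-.58)<.06)]
    c=sl.mean(0); d=np.linalg.svd(sl[:,:2]-c[:2])[2][0]; print("slide",c,d,len(sl),np.percentile(sl,[1,99],axis=0))
    im=p["color"]
    u,v=map(int,proj(p,[.58,0,.03])); cr=im[v-80:v+80,u-110:u+110]
    cv2.imwrite(f"pics/c{n}.png",cv2.resize(cr,None,fx=3,fy=3,interpolation=cv2.INTER_CUBIC)); print(u-110,v-80)
w=bot.get_image("wrist"); cv2.imwrite("pics/w0.png",w["color"]); print(w["camera_matrix"],w["R"],w["t"],-w["R"].T@w["t"])
a=cv2.imread("pics/cscene.png");b=cv2.resize(w["color"],(660,412))
cv2.imwrite("pics/m.png",cv2.resize(np.vstack([a,b]),None,fx=.67,fy=.67))
```

```text
scene plate ((570.0404663085938, 114.4518051147461), (366.92095947265625, 199.80068969726562), 89.99327087402344)
slide [0.58857702 0.02989429 0.04756476] [-0.32288588  0.94643791] 497 [[ 0.55142607 -0.03975442  0.03643159]
 [ 0.62727549  0.0938357   0.05406308]]
229 120
side plate ((594.7045288085938, 116.56327056884766), (170.4152069091797, 350.6490173339844), 16.359256744384766)
slide [0.59626809 0.02984812 0.04444041] [-0.3355512   0.94202197] 379 [[ 0.54843189 -0.04136677  0.03456483]
 [ 0.63313584  0.10687385  0.05336858]]
181 135
[[309.70691629   0.         314.22766216]
 [  0.         309.70691629 201.92254472]
 [  0.           0.           1.        ]] [[-2.41518742e-01  9.70395930e-01 -6.60337700e-04]
 [ 9.30840381e-01  2.31866085e-01  2.82443452e-01]
 [ 2.74235086e-01  6.76007181e-02 -9.59283723e-01]] [ 0.60002429 -0.03652229  0.3778616 ] [ 0.07529062 -0.59933657  0.37318818]
```

View pics/m.png

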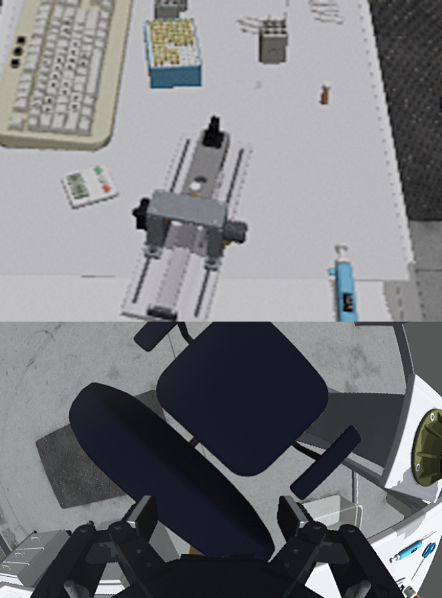

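Overview shows the reader with black grip at the rear end (crop 211,128), head in front, and the vial alone at (325,95) with the bench around it free. The rail yaw is about 0.34; going to a look pose near the vial with the fingers across the rail.

Call:
{"method": "move_arm", "body": {"plan": [{"dp": [372,342,-20],"roll": 1.66,"grip": 0.3},{"dp": [372,342,-20],"roll": 1.66,"grip": 0.3},{"dp": [372,342,-20],"roll": 1.66,"grip": 0.3},{"dp": [372,342,-20],"roll": 1.66,"grip": 0.3},{"dp": [372,342,-20],"roll": 1.66,"grip": 0.3},{"dp": [372,342,-20],"roll": 1.66,"grip": 0.3},{"dp": [372,342,-20],"roll": 1.66,"grip": 0.3},{"dp": [372,342,-20],"roll": 1.66,"grip": 0.3},{"dp": [372,342,-20],"roll": 1.66,"grip": 0.3},{"dp": [372,342,-20],"roll": 1.66,"grip": 0.3},{"dp": [372,342,-20],"roll": 1.66,"grip": 0.3},{"dp": [372,342,-20],"roll": 1.66,"grip": 0.3}]}}

```text
clock: 2.75
tool_pos: [0.517, -0.2408, 0.2116]
tcp_rot: [-3.141, -0.0, -1.24]
contact_force: [0.5, 0.8, 0.1]
gripper_width: 0.699
finger_force: 0.0
```

```bash
cat >> h.py <<'E'
def wpts(p,mask=None):
    if mask is None: mask=np.ones((400,640),bool)
    v,u=np.nonzero(mask&(p["range_z"]>0)); z=p["range_z"][v,u].astype(float); K=p["camera_matrix"]
    a=(u-K[0,2])/K[0,0]; b=(v-K[1,2])/K[1,1]; th=np.hypot(a,b); k=np.tan(np.minimum(th,1.5))/np.maximum(th,1e-9)
    c=np.stack([a*k*z,b*k*z,z],1)
    return (c-p["t"])@p["R"]
def wproj(p,X):
    c=p["R"]@np.array(X)+p["t"]; r=np.hypot(c[0],c[1]); th=np.arctan2(r,c[2]); K=p["camera_matrix"]
    return np.array([K[0,2]+K[0,0]*th*c[0]/r,K[1,2]+K[1,1]*th*c[1]/r])
E
python3 - <<'E'
from h import *
p=bot.get_image("wrist"); s=bot.sense(); print(s["clock"],s["tool_pos"],s["tcp_rot"])
cv2.imwrite("pics/w1.png",p["color"])
for t in ["sample_vial","grip","slide","empty_well"]:
    for d in bot.trace(p,t)[:2]:
        P=wpts(p,d["region"]); print(t,round(d["score"],2),d["bbox"],len(P),np.percentile(P,[3,50,97],axis=0).round(3).tolist() if len(P) else 0)
E
```

```text
2.8 [ 0.51699141 -0.24074199  0.21158585] [-3.14119982e+00 -3.04776218e-04 -1.23930020e+00]
sample_vial 0.51 [302.9, 183.9, 15.0, 21.2] 249 [[0.51, -0.231, 0.001], [0.517, -0.227, 0.043], [0.522, -0.218, 0.045]]
sample_vial 0.38 [188.5, 338.9, 20.1, 37.2] 604 [[0.576, -0.01, 0.036], [0.592, 0.047, 0.045], [0.608, 0.085, 0.08]]
slide 0.58 [186.2, 339.1, 26.9, 35.2] 613 [[0.576, 0.013, 0.036], [0.592, 0.049, 0.045], [0.607, 0.089, 0.047]]
empty_well 0.65 [189.3, 339.2, 20.8, 38.9] 652 [[0.559, -0.216, 0.034], [0.592, 0.048, 0.045], [0.608, 0.092, 0.268]]
```

View pics/w1.png

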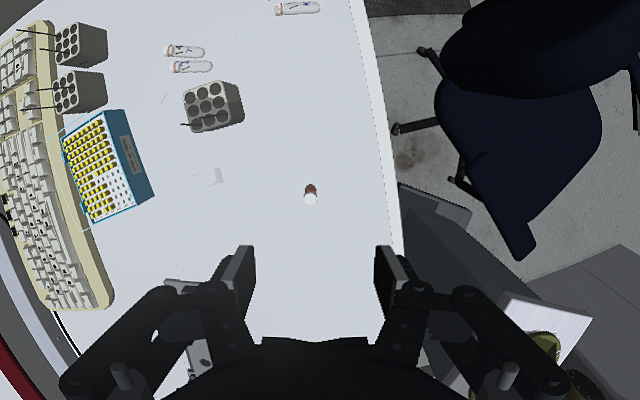

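The wrist view shows the vial's cap at (310,196), with clear space for the fingers; the slide is hidden behind the left finger at (200,350).

Run:
```python
from h import *
p=bot.get_image("wrist"); P=wpts(p)
c=P[(np.hypot(P[:,0]-.517,P[:,1]+.226)<.02)&(P[:,2]>.04)&(P[:,2]<.055)]
print(len(c),c.min(0),c.max(0),(c.min(0)+c.max(0))/2,np.median(c,0),bot.sense()["tool_pos"])
```

```text
148 [ 0.50902095 -0.23138757  0.04004832] [ 0.52270217 -0.21725289  0.04547226] [ 0.51586156 -0.22432023  0.04276029] [ 0.51595586 -0.22438148  0.04363171] [ 0.51726649 -0.24030774  0.21132786]
```

Call:
{"method": "move_arm", "body": {"plan": [{"dp": [-1,16,-60],"grip": 0.4},{"dp": [-1,16,-110],"grip": 0.4},{"dp": [-1,16,-150],"grip": 0.4},{"dp": [-1,16,-175],"grip": 0.4},{"dp": [-1,16,-192],"grip": 0.4},{"dp": [-1,16,-192],"grip": 0.4}], "squeeze": 25}}

```text
$.plan[0]: bad value
```

Run:
```python
from h import *
p=bot.get_image("wrist"); P=wpts(p); s=bot.sense(); print(s["clock"],s["tool_pos"],s["contact_force"])
c=P[(np.hypot(P[:,0]-.517,P[:,1]+.226)<.016)&(P[:,2]>.04)&(P[:,2]<.055)]
print(len(c),c.min(0),c.max(0),(c.min(0)+c.max(0))/2,np.median(c,0))
cv2.imwrite("pics/w2.png",p["color"][150:,100:560])
```

```text
3.1 [ 0.51731702 -0.24024004  0.21127727] [ 0.2483456  -0.16805609  0.08365706]
150 [ 0.50917415 -0.23122146  0.04004905] [ 0.52278804 -0.2168726   0.04531728] [ 0.5159811  -0.22404703  0.04268317] [ 0.5160397  -0.22438066  0.04342765]
```

View pics/w2.png

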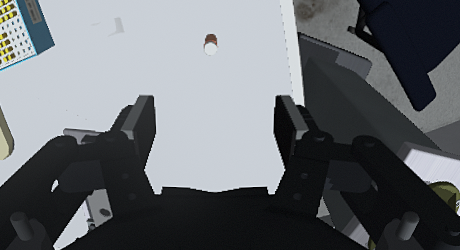

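The move was refused (the row needs a roll entry); the vial still stands at crop (210,43).

Call:
{"method": "move_arm", "body": {"plan": [{"dp": [-1,16,-60],"roll": 0,"grip": 0.4},{"dp": [-1,16,-110],"roll": 0,"grip": 0.4},{"dp": [-1,16,-150],"roll": 0,"grip": 0.4},{"dp": [-1,16,-175],"roll": 0,"grip": 0.4},{"dp": [-1,16,-192],"roll": 0,"grip": 0.4},{"dp": [-1,16,-192],"roll": 0,"grip": 0.4}], "squeeze": 25}}

```text
clock: 3.85
tool_pos: [0.5158, -0.224, 0.0183]
tcp_rot: [3.14, 0.001, -1.237]
contact_force: [-0.2, 0.2, -0.2]
gripper_width: 0.6
finger_force: 0.0
```

Run:
```python
from h import *
p=bot.get_image("wrist"); P=wpts(p); s=bot.sense(); print(s["clock"],s["tool_pos"],s["contact_force"])
c=P[(np.hypot(P[:,0]-.517,P[:,1]+.226)<.016)&(P[:,2]>.04)&(P[:,2]<.055)]
print(len(c),c.min(0),c.max(0),(c.min(0)+c.max(0))/2,np.median(c,0)) if len(c) else 0
cv2.imwrite("pics/w3.png",p["color"][150:,100:560])
```

```text
3.9 [ 0.51664685 -0.22426712  0.0197136 ] [ 0.89578239 -0.09999714  0.60993947]
819 [ 0.50858657 -0.23171832  0.04001493] [ 0.52311062 -0.21674746  0.04539934] [ 0.51584859 -0.22423289  0.04270713] [ 0.51617843 -0.22505346  0.04358852]
```

View pics/w3.png

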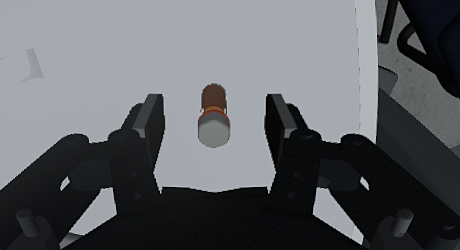

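Vial is centred between the pads (crop 213,115). Close and lift.

Call:
{"method": "move_arm", "body": {"plan": [{"dp": [0,0,0],"roll": 0,"grip": 1},{"dp": [0,0,0],"roll": 0,"grip": 1},{"dp": [0,0,0],"roll": 0,"grip": 1},{"dp": [0,0,0],"roll": 0,"grip": 1},{"dp": [0,0,0],"roll": 0,"grip": 1},{"dp": [0,0,0],"roll": 0,"grip": 1},{"dp": [0,0,30],"roll": 0,"grip": 1},{"dp": [0,0,80],"roll": 0,"grip": 1},{"dp": [0,0,122],"roll": 0,"grip": 1},{"dp": [0,0,122],"roll": 0,"grip": 1}], "squeeze": 30}}

```text
clock: 5.15
tool_pos: [0.5182, -0.2245, 0.1454]
tcp_rot: [-3.136, -0.004, -1.237]
contact_force: [0.5, -0.4, -1.2]
gripper_width: 0.146
finger_force: 29.3
```

Call:
{"method": "move_arm", "body": {"plan": [{"dp": [6,50,30],"roll": 0,"grip": 1},{"dp": [12,105,40],"roll": 0,"grip": 1},{"dp": [18,165,40],"roll": 0,"grip": 1},{"dp": [24,225,40],"roll": 0,"grip": 1},{"dp": [30,285,40],"roll": 0,"grip": 1},{"dp": [35,330,40],"roll": 0,"grip": 1},{"dp": [37,360,40],"roll": 0,"grip": 1},{"dp": [37,360,40],"roll": 0,"grip": 1},{"dp": [37,360,40],"roll": 0,"grip": 1},{"dp": [37,360,40],"roll": 0,"grip": 1}]}}

```text
clock: 6.4
tool_pos: [0.5534, 0.135, 0.1811]
tcp_rot: [3.141, -0.0, -1.238]
contact_force: [-0.6, 0.8, -0.2]
gripper_width: 0.15
finger_force: 29.4
```

Run:
```python
from h import *
p=bot.get_image("wrist"); s=bot.sense(); print(s["clock"],s["tool_pos"],s["tcp_rot"],s["finger_force"])
np.save("pics/w4.npy",p,allow_pickle=True)
cv2.imwrite("pics/w4.png",p["color"])
P=wpts(p); a=P[(abs(P[:,0]-.59)<.06)&(P[:,1]>-.06)&(P[:,1]<.11)]
g=a[(a[:,2]>.065)&(a[:,2]<.1)&(a[:,1]<.03)]; print("grip",len(g),cv2.minAreaRect(g[:,:2].astype(np.float32)*1000) if len(g) else 0, g[:,2].max() if len(g) else 0)
t=a[(a[:,2]>.038)&(a[:,2]<.05)]; print("top",len(t),cv2.minAreaRect(t[:,:2].astype(np.float32)*1000),np.median(t[:,2]))
```

```text
6.45 [0.55343636 0.1350299  0.18118233] [ 3.14145908e+00  3.81943170e-07 -1.23797082e+00] 29.387146296794526
grip 403 ((605.3389892578125, -13.288169860839844), (14.523722648620605, 16.0603084564209), 19.004487991333008) 0.08644074538270066
top 7501 ((585.0714111328125, 40.55915069580078), (50.460426330566406, 159.43914794921875), 17.475353240966797) 0.04532625046427154
```

View pics/w4.png

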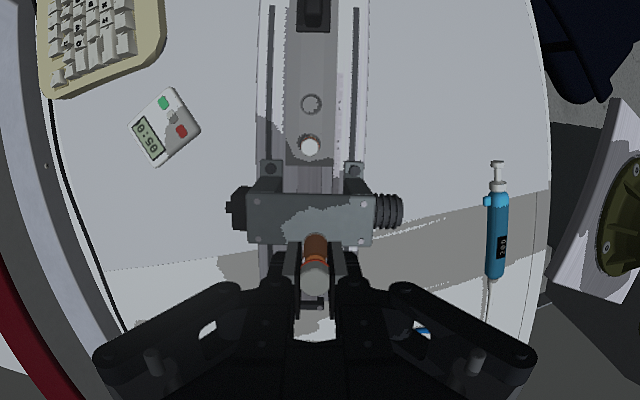

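The wrist view shows the empty well ring at (312,103), standard vial cap at (309,147), grip at (313,12), head portal at (312,220), and the held vial at (316,260).

Run:
```python
from h import *
p=np.load("pics/w4.npy",allow_pickle=True).item(); K=p["camera_matrix"]
def toplane(u,v,z):
    a=(u-K[0,2])/K[0,0]; b=(v-K[1,2])/K[1,1]; th=np.hypot(a,b); k=np.tan(th)/th
    d=p["R"].T@np.array([a*k,b*k,1]); C=-p["R"].T@p["t"]; return C+d*(z-C[2])/d[2]
# rectified top-view, 0.25 mm/px, plane z=.0453, around the well
c0=toplane(312,103,.0453); print(c0)
psi=.325; ex=np.array([np.cos(psi),np.sin(psi)]); ey=np.array([-np.sin(psi),np.cos(psi)])
N=480; J,I=np.meshgrid(np.arange(N),np.arange(N)); 
X=c0[0]+(J-N/2)*.25e-3*ex[0]-(I-N/2)*.25e-3*ey[0]; Y=c0[1]+(J-N/2)*.25e-3*ex[1]-(I-N/2)*.25e-3*ey[1]
c=np.stack([X,Y,np.full_like(X,.0453)],-1)@p["R"].T+p["t"]; r=np.hypot(c[...,0],c[...,1]); th=np.arctan2(r,c[...,2])
mx=(K[0,2]+K[0,0]*th*c[...,0]/r).astype(np.float32); my=(K[1,2]+K[1,1]*th*c[...,1]/r).astype(np.float32)
im=cv2.remap(p["color"],mx,my,cv2.INTER_CUBIC); g=cv2.GaussianBlur(cv2.cvtColor(im,cv2.COLOR_BGR2GRAY),(7,7),0)
h=cv2.HoughCircles(g,cv2.HOUGH_GRADIENT,1.5,60,param1=60,param2=18,minRadius=28,maxRadius=42)
if h is not None:
    for j,i,rr in h[0][:5]:
        q=c0[:2]+(j-N/2)*.25e-3*ex-(i-N/2)*.25e-3*ey; print("circ",j,i,rr*.25,q); cv2.circle(im,(int(j),int(i)),int(rr),(0,0,255),1)
cv2.imwrite("pics/top.png",im)
P=wpts(p); L=np.stack([(P[:,:2]-c0[:2])@ex,(P[:,:2]-c0[:2])@ey,P[:,2]],1)
# well depth pixels
w=L[(np.hypot(L[:,0],L[:,1])<.012)]; print("well z",np.percentile(w[:,2],[1,10,50])); d=w[w[:,2]<.04]; print("deep",len(d),d.min(0),d.max(0))
# slide edges per y bin
for y0 in (-.06,-.045,-.03,-.015,.0,.015):
    t=L[(abs(L[:,1]-y0)<.006)&(L[:,2]>.0425)&(L[:,2]<.048)]; print(y0,t[:,0].min().round(4),t[:,0].max().round(4),np.median(t[:,2]).round(4))
g=L[(L[:,2]>.07)&(L[:,2]<.09)&(L[:,1]<-.05)&(abs(L[:,0])<.03)]; print("grip",g.min(0),g.max(0))
hd=L[(L[:,2]>.085)&(L[:,2]<.097)&(L[:,1]>.03)&(L[:,1]<.16)&(abs(L[:,0])<.06)]; print("head",np.percentile(hd,[.5,50,99.5],axis=0))
s=L[(L[:,2]>.066)&(L[:,2]<.078)&(abs(L[:,1]-.036)<.012)&(abs(L[:,0])<.015)];print("std",s.min(0),s.max(0),len(s))
tc=np.array([0.5534,0.1350,.1812]); v=P[(np.hypot(P[:,0]-tc[0],P[:,1]-tc[1])<.02)&(P[:,2]<.225)&(P[:,2]>.15)]
for a in np.arange(.155,.215,.006):
    q=v[abs(v[:,2]-a)<.003]; 
    if len(q)>5: l=(q[:,:2]-tc[:2]); print("vial",a.round(3),len(q),(l@ex).min().round(4),(l@ex).max().round(4),(l@ey).min().round(4))
```

```text
[0.58124102 0.05903502 0.0453    ]
circ 243.75 236.25 9.325 [0.58183009 0.0602228 ]
circ 249.75 90.75 10.2625 [0.57163671 0.09517255]
circ 377.25 72.75 10.2625 [0.60040619 0.10961495]
circ 125.25 65.25 10.2625 [0.54010549 0.09127534]
circ 122.25 191.25 9.85 [0.54945298 0.06118486]
well z [0.02981912 0.03078008 0.04391935]
deep 254 [-0.00731287 -0.00713502  0.02923692] [0.00908324 0.00896626 0.03939204]
-0.06 -0.0218 0.4277 0.0453
-0.045 -0.0218 0.4223 0.0452
-0.03 -0.0218 0.4293 0.0453
-0.015 -0.0211 0.4334 0.0453
0.0 -0.0204 0.4332 0.0453
0.015 -0.0197 0.4309 0.0453
grip [-0.00750509 -0.08431038  0.07025897] [ 0.00681866 -0.06820325  0.08644075]
head [[-0.04991795  0.07106203  0.08658869]
 [ 0.00237963  0.0900944   0.09120755]
 [ 0.05224276  0.11409897  0.09294505]]
std [-0.00449369  0.02943399  0.06620491] [0.00858199 0.0442126  0.07422134] 255
vial 0.161 72 -0.007 0.0055 -0.0066
vial 0.167 102 -0.0069 0.0053 -0.0064
vial 0.173 101 -0.0067 0.0062 -0.0063
vial 0.179 126 -0.0067 0.0064 -0.009
vial 0.185 340 -0.0187 0.0178 -0.0113
vial 0.191 266 -0.0187 0.0188 -0.0117
vial 0.197 505 -0.0187 0.0187 -0.0117
vial 0.203 1140 -0.0188 0.0189 -0.0117
vial 0.209 432 -0.0189 0.0189 -0.0118
```

View pics/top.png

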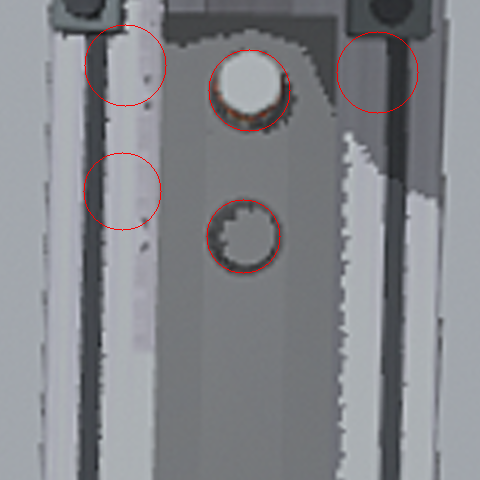

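Well circle at crop (244,236), r 9.3 mm incl. chamfer, fits the visible rim; the vial hangs straight in the fingers. Hover over the well.

Call:
{"method": "move_arm", "body": {"plan": [{"dp": [14,-37,0],"roll": -0.02,"grip": 1},{"dp": [29,-75,-10],"roll": -0.035,"grip": 1},{"dp": [29,-75,-60],"roll": -0.035,"grip": 1},{"dp": [29,-75,-95],"roll": -0.035,"grip": 1},{"dp": [29,-75,-110],"roll": -0.035,"grip": 1},{"dp": [29,-75,-110],"roll": -0.035,"grip": 1},{"dp": [29,-75,-110],"roll": -0.035,"grip": 1}]}}

```text
clock: 7.32
tool_pos: [0.5835, 0.0611, 0.0734]
tcp_rot: [-3.139, -0.0, -1.272]
contact_force: [-0.7, -0.4, 1.0]
gripper_width: 0.147
finger_force: 29.4
```

Run:
```python
from h import *
p=bot.get_image("wrist"); s=bot.sense(); print(s["clock"],s["tool_pos"],s["tcp_rot"],s["contact_force"])
q=bot.get_image("side"); u,v=map(int,proj(q,[.58,.06,.05])); cr=q["color"][v-25:v+25,u-40:u+40]
a=cv2.resize(p["color"][200:360,220:420],None,fx=3,fy=3,interpolation=cv2.INTER_CUBIC)
b=cv2.resize(cr,(480,300),interpolation=cv2.INTER_CUBIC); b=cv2.copyMakeBorder(b,0,0,0,120,0)
cv2.imwrite("pics/h5.png",cv2.resize(np.vstack([a,b]),None,fx=.75,fy=.75))
```

```text
7.375 [0.58350322 0.06122363 0.07344653] [-3.13844441e+00 -2.08275198e-04 -1.27153067e+00] [-0.3060046   0.39173977  0.78364299]
```

View pics/h5.png

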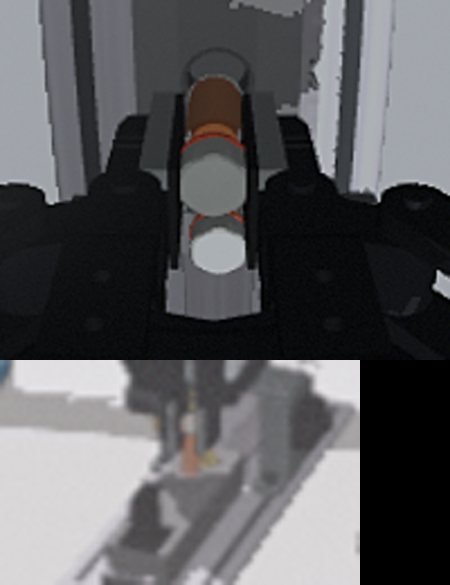

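The vial hangs over the well, about 1 mm too far to the left in the wrist view (vial 215, well 219); shift and settle first.

Call:
{"method": "move_arm", "body": {"plan": [{"dp": [-1,-0.5,0],"roll": 0,"grip": 1},{"dp": [-1,-0.5,0],"roll": 0,"grip": 1},{"dp": [-1,-0.5,0],"roll": 0,"grip": 1},{"dp": [-1,-0.5,0],"roll": 0,"grip": 1}]}}

```text
clock: 7.92
tool_pos: [0.5814, 0.0604, 0.0713]
tcp_rot: [3.141, -0.0, -1.272]
contact_force: [-0.0, -0.1, -1.4]
gripper_width: 0.148
finger_force: 29.4
```

Run:
```python
from h import *
p=bot.get_image("wrist"); s=bot.sense(); print(s["clock"],s["tool_pos"],s["tcp_rot"],s["contact_force"])
P=wpts(p); tc=s["tool_pos"]; psi=.30; ex=np.array([np.cos(psi),np.sin(psi)]); ey=np.array([-np.sin(psi),np.cos(psi)])
W=np.array([.5818,.0602])
v=P[(np.hypot(P[:,0]-tc[0],P[:,1]-tc[1])<.02)&(P[:,2]<tc[2]-.002)&(P[:,2]>.048)]
for a in np.arange(.05,.073,.004):
    q=v[abs(v[:,2]-a)<.002]; l=q[:,:2]-W
    if len(q)>5: print("vial rel well",a.round(3),len(q),(l@ex).min().round(4),(l@ex).max().round(4),(l@ey).min().round(4))
cv2.imwrite("pics/w6.png",p["color"])
l=P[:,:2]-W; d=P[(np.hypot(*l.T)<.014)&(P[:,2]<.042)]; l=d[:,:2]-W; print("well wall",len(d),(l@ex).min(),(l@ex).max(),(l@ey).min(),(l@ey).max())
```

```text
7.975 [0.58140219 0.06042012 0.07121236] [ 3.14137144e+00 -5.29786527e-05 -1.27175755e+00] [ 0.52146815  0.23011775 -0.08662447]
vial rel well 0.05 32 -0.008 0.0052 -0.0059
vial rel well 0.054 75 -0.0073 0.0051 -0.0061
vial rel well 0.058 65 -0.0071 0.0049 -0.0057
vial rel well 0.062 63 -0.007 0.0048 -0.0061
vial rel well 0.066 70 -0.0068 0.0058 -0.0059
vial rel well 0.07 29 -0.0067 0.0057 -0.0059
well wall 229 -0.00784629307302262 0.008490527204512452 -0.0033473013106632235 0.005736518025489934
```

Call:
{"method": "move_arm", "body": {"plan": [{"dp": [1.2,0,0],"roll": 0,"grip": 1},{"dp": [1.2,0,0],"roll": 0,"grip": 1},{"dp": [1.2,0,-6],"roll": 0,"grip": 1},{"dp": [1.2,0,-10],"roll": 0,"grip": 1},{"dp": [1.2,0,-14],"roll": 0,"grip": 1},{"dp": [1.2,0,-17],"roll": 0,"grip": 1},{"dp": [1.2,0,-19],"roll": 0,"grip": 1},{"dp": [1.2,0,-19],"roll": 0,"grip": 1},{"dp": [1.2,0,-19],"roll": 0,"grip": 1}]}}

```text
clock: 9.1
tool_pos: [0.5828, 0.0604, 0.0525]
tcp_rot: [-3.141, -0.0, -1.272]
contact_force: [0.3, -0.1, 0.6]
gripper_width: 0.151
finger_force: 29.5
```

Run:
```python
from h import *
p=bot.get_image("wrist"); s=bot.sense(); print(s["clock"],s["tool_pos"],s["tcp_rot"],s["contact_force"],s["finger_force"])
cv2.imwrite("pics/w7.png",cv2.resize(p["color"][200:340,220:420],None,fx=2.5,fy=2.5,interpolation=cv2.INTER_CUBIC))
```

```text
9.15 [0.58274124 0.06040863 0.0524421 ] [-3.14135778e+00 -1.00465294e-04 -1.27178257e+00] [-0.57765409 -1.31357037  1.10324652] 29.494933204259723
```

View pics/w7.png

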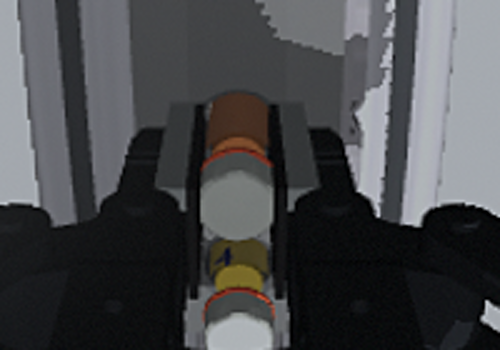

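The vial has entered the well with no side load. Lower to the floor and release.

Call:
{"method": "move_arm", "body": {"plan": [{"dp": [0,0,-1],"roll": 0,"grip": 1},{"dp": [0,0,-1.6],"roll": 0,"grip": 1},{"dp": [0,0,-1.6],"roll": 0,"grip": 1},{"dp": [0,0,-1.6],"roll": 0,"grip": 0.8},{"dp": [0,0,-1.6],"roll": 0,"grip": 0.6},{"dp": [0,0,-1.6],"roll": 0,"grip": 0.5},{"dp": [0,0,-1.6],"roll": 0,"grip": 0.5},{"dp": [0,0,20],"roll": 0,"grip": 0.5},{"dp": [0,0,60],"roll": 0,"grip": 0.5},{"dp": [0,0,75],"roll": 0,"grip": 0.5},{"dp": [0,0,75],"roll": 0,"grip": 0.5},{"dp": [0,0,75],"roll": 0,"grip": 0.5}]}}

```text
clock: 10.65
tool_pos: [0.5819, 0.0604, 0.1255]
tcp_rot: [3.139, 0.0, -1.272]
contact_force: [0.2, 0.0, -1.1]
gripper_width: 0.504
finger_force: 0.0
```

Run:
```python
from h import *
p=bot.get_image("wrist"); s=bot.sense(); print(s["clock"],s["tool_pos"],s["tcp_rot"],s["contact_force"],s["finger_force"])
P=wpts(p); W=np.array([.5818,.0602]); psi=.30; ex=np.array([np.cos(psi),np.sin(psi)]); ey=np.array([-np.sin(psi),np.cos(psi)])
L=np.c_[(P[:,:2]-W)@ex,(P[:,:2]-W)@ey,P[:,2]]
c=L[(np.hypot(L[:,0],L[:,1])<.015)&(L[:,2]>.069)&(L[:,2]<.09)]; print("cap",len(c),c.min(0),c.max(0),np.median(c,0))
c=L[(np.hypot(L[:,0],L[:,1])<.015)&(L[:,2]>.05)&(L[:,2]<.065)]; print("body",len(c),c.min(0),c.max(0))
g=L[(L[:,2]>.055)&(L[:,2]<.09)&(abs(L[:,1]+.083)<.03)&(abs(L[:,0])<.03)]; print("grip",len(g),g.min(0),g.max(0)) if len(g) else 0
cv2.imwrite("pics/w8.png",p["color"][150:,100:560])
```

```text
10.7 [0.58185379 0.06031031 0.12537035] [ 3.13878476e+00  2.15459953e-04 -1.27185590e+00] [-0.90446376 -1.00930838  0.17887341] 0.0
cap 413 [-0.00694208 -0.0070484   0.06901587] [0.00789144 0.0071381  0.07744034] [ 0.00048316 -0.00077768  0.07552907]
body 84 [-0.00610747 -0.00642202  0.05014337] [0.00638518 0.00069682 0.05796395]
grip 1017 [-0.00693976 -0.09581463  0.07806818] [ 0.00859132 -0.07042951  0.08709973]
```

View pics/w8.png

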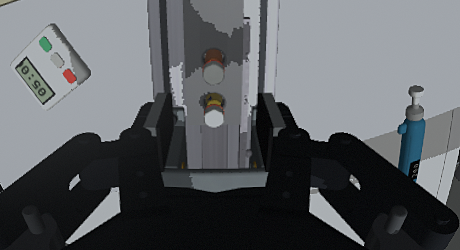

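The vial stands in its well (crop 213,68), upright, cap top at z 0.076; standard vial at (213,112). Now to the grip.

Call:
{"method": "move_arm", "body": {"plan": [{"dp": [12,-40,0],"roll": 0,"grip": 0.5},{"dp": [25,-79,0],"roll": 0,"grip": 0.5},{"dp": [25,-79,-20],"roll": 0,"grip": 0.5},{"dp": [25,-79,-45],"roll": 0,"grip": 0.5},{"dp": [25,-79,-62],"roll": 0,"grip": 0.5},{"dp": [25,-79,-71],"roll": 0,"grip": 0.5},{"dp": [25,-79,-71],"roll": 0,"grip": 0.5},{"dp": [25,-79,-71],"roll": 0,"grip": 0.5}]}}

```text
clock: 11.7
tool_pos: [0.6082, -0.0184, 0.0573]
tcp_rot: [-3.14, -0.0, -1.271]
contact_force: [0.4, -0.0, 0.8]
gripper_width: 0.497
finger_force: 0.0
```

Run:
```python
from h import *
p=bot.get_image("wrist"); s=bot.sense(); print(s["clock"],s["tool_pos"],s["tcp_rot"],s["contact_force"],s["finger_force"])
P=wpts(p); W=np.array([.5818,.0602]); psi=.30; ex=np.array([np.cos(psi),np.sin(psi)]); ey=np.array([-np.sin(psi),np.cos(psi)])
L=np.c_[(P[:,:2]-W)@ex,(P[:,:2]-W)@ey,P[:,2]]
g=L[(L[:,2]>.055)&(L[:,2]<.09)&(abs(L[:,1]+.083)<.03)&(abs(L[:,0])<.012)]; print("grip",len(g),g.min(0),g.max(0)); print((s["tool_pos"][:2]-W)@ex,(s["tool_pos"][:2]-W)@ey)
```

```text
11.75 [ 0.60823414 -0.01839558  0.05741558] [-3.13995110e+00 -3.84893452e-04 -1.27153778e+00] [-0.07362408 -0.79289896  0.1474549 ] 0.0
grip 2300 [-0.00649828 -0.09680695  0.05505217] [ 0.00833348 -0.07080402  0.08598107]
0.0020269107323435597 -0.08289705119563547
```

Call:
{"method": "move_arm", "body": {"plan": [{"dp": [-0.5,0,-2],"roll": 0,"grip": 0.5},{"dp": [-0.5,0,-2],"roll": 0,"grip": 0.7},{"dp": [-0.5,0,-2],"roll": 0,"grip": 1},{"dp": [-0.5,0,-2],"roll": 0,"grip": 1},{"dp": [-0.5,0,-2],"roll": 0,"grip": 1},{"dp": [-0.5,0,-2],"roll": 0,"grip": 1},{"dp": [-0.5,0,-2],"roll": 0,"grip": 1}], "squeeze": 50}}

```text
clock: 12.62
tool_pos: [0.6075, -0.0185, 0.0545]
tcp_rot: [-3.141, -0.0, -1.272]
contact_force: [2.9, 0.5, 1.0]
gripper_width: 0.163
finger_force: 51.9
```

Call:
{"method": "move_arm", "body": {"plan": [{"dp": [-1.2,3.8,0],"roll": 0,"grip": 1},{"dp": [-3,9.6,0],"roll": 0,"grip": 1},{"dp": [-5.3,17.2,0],"roll": 0,"grip": 1},{"dp": [-7.7,24.8,0],"roll": 0,"grip": 1},{"dp": [-10,32.5,0],"roll": 0,"grip": 1},{"dp": [-12,38.2,0],"roll": 0,"grip": 1},{"dp": [-13,42,0],"roll": 0,"grip": 1},{"dp": [-13,42,0],"roll": 0,"grip": 1},{"dp": [-13,42,0],"roll": 0,"grip": 1}]}}

```text
clock: 13.75
tool_pos: [0.5941, 0.0239, 0.0545]
tcp_rot: [-3.141, 0.001, -1.272]
contact_force: [0.5, 2.6, 2.6]
gripper_width: 0.152
finger_force: 52.1
```

Run:
```python
from h import *
p=bot.get_image("wrist"); s=bot.sense(); print(s["clock"],s["tool_pos"],s["tcp_rot"],s["contact_force"],s["wrist_torque"],s["finger_force"])
P=wpts(p); W=np.array([.5818,.0602]); psi=.30; ex=np.array([np.cos(psi),np.sin(psi)]); ey=np.array([-np.sin(psi),np.cos(psi)])
L=np.c_[(P[:,:2]-W)@ex,(P[:,:2]-W)@ey,P[:,2]]; print((s["tool_pos"][:2]-W)@ex,(s["tool_pos"][:2]-W)@ey)
g=L[(L[:,2]>.055)&(L[:,2]<.09)&(L[:,1]>-.06)&(L[:,1]<-.01)&(abs(L[:,0])<.006)]; print("grip",len(g),g.min(0),g.max(0))
```

```text
13.8 [0.59412537 0.02387619 0.05448932] [-3.14133167e+00  5.98303705e-04 -1.27155921e+00] [-0.52358737  3.89629896  2.21512771] [ 0.92477951 -0.03550194  0.23269   ] 52.19153344631195
0.0010404545738079383 -0.03834385372956111
grip 2065 [-0.00598878 -0.05233457  0.05507488] [ 0.00599444 -0.02637219  0.08998394]
```

Call:
{"method": "move_arm", "body": {"plan": [{"dp": [-1.2,3.8,0],"roll": 0,"grip": 1},{"dp": [-2.1,6.7,0],"roll": 0,"grip": 1},{"dp": [-2.7,8.6,0],"roll": 0,"grip": 1},{"dp": [-3.3,10.5,0],"roll": 0,"grip": 1},{"dp": [-3.3,10.5,0],"roll": 0,"grip": 1},{"dp": [-3.3,10.5,0],"roll": 0,"grip": 1}]}}

```text
clock: 14.55
tool_pos: [0.5906, 0.035, 0.0545]
tcp_rot: [-3.141, 0.001, -1.271]
contact_force: [-1.3, 5.5, 3.9]
gripper_width: 0.158
finger_force: 52.5
```

```bash
cat > f.py <<'E'
from h import *
import time
W=np.array([.5818,.0602]); psi=.30; ex=np.array([np.cos(psi),np.sin(psi)]); ey=np.array([-np.sin(psi),np.cos(psi)])
F=[]
for i in range(3): p=bot.get_image("wrist"); s=bot.sense(); F.append(s["contact_force"]); t=s["tool_pos"]
F=np.mean(F,0); print(s["clock"],"travel",((t[:2]-W)@ey+.0829)*1e3,"side",((t[:2]-W)@ex)*1e3,"Fy",F[:2]@ey,"Fx",F[:2]@ex,"Fz",F[2],"grip",s["finger_force"])
P=wpts(p); L=np.c_[(P[:,:2]-W)@ex,(P[:,:2]-W)@ey,P[:,2]]; y0=(t[:2]-W)@ey
g=L[(L[:,2]>.055)&(L[:,2]<.086)&(abs(L[:,1]-y0)<.025)&(abs(L[:,0])<.005)]; print("gripfront travel",(g[:,1].max()+.0708)*1e3,(g[:,1].min()+.0968)*1e3)
E
python3 f.py
```

```text
14.7 travel 56.289366839200895 side 0.9687565734956036 Fy 5.432638969532521 Fx 0.1392167359565056 Fz 4.419640439129097 grip 52.50115692615509
gripfront travel 56.37889344080486 56.211708004998904
```

Call:
{"method": "move_arm", "body": {"plan": [{"dp": [-0.4,1.4,0],"roll": 0,"grip": 1},{"dp": [-0.4,1.4,0],"roll": 0,"grip": 1},{"dp": [-0.4,1.4,0],"roll": 0,"grip": 1}]}}

```text
clock: 15.08
tool_pos: [0.5905, 0.0354, 0.0545]
tcp_rot: [-3.141, 0.0, -1.272]
contact_force: [0.1, 2.9, 4.5]
gripper_width: 0.153
finger_force: 52.4
```

```bash
python3 f.py
```

```text
15.225 travel 56.67240081373494 side 0.9527563234122942 Fy 2.488341798051579 Fx -0.036339262169756005 Fz 4.789120794952491 grip 52.49030649662018
gripfront travel 56.98752984461637 56.54966106337423
```

Call:
{"method": "move_arm", "body": {"plan": [{"dp": [-0.4,1.4,0],"roll": 0,"grip": 1},{"dp": [-0.4,1.4,0],"roll": 0,"grip": 1},{"dp": [-0.4,1.4,0],"roll": 0,"grip": 1}]}}

```text
clock: 15.6
tool_pos: [0.5903, 0.036, 0.0545]
tcp_rot: [-3.142, -0.001, -1.272]
contact_force: [2.4, -4.5, 4.2]
gripper_width: 0.156
finger_force: 52.5
```

```bash
python3 f.py
```

```text
15.75 travel 57.28851788473706 side 0.9526521656240151 Fy -5.985001763813135 Fx 1.878349413677072 Fz 3.921964151263022 grip 52.46181070804596
gripfront travel 56.579803077206066 56.74197394173591
```

Call:
{"method": "move_arm", "body": {"plan": [{"dp": [-0.9,2.9,0],"roll": 0,"grip": 1},{"dp": [-1.8,5.7,0],"roll": 0,"grip": 1},{"dp": [-3.5,11.5,0],"roll": 0,"grip": 1},{"dp": [-5.3,17.2,0],"roll": 0,"grip": 1},{"dp": [-7.1,22.9,0],"roll": 0,"grip": 1},{"dp": [-8.6,27.7,0],"roll": 0,"grip": 1},{"dp": [-9.5,30.5,0],"roll": 0,"grip": 1},{"dp": [-9.9,32.2,0],"roll": 0,"grip": 1},{"dp": [-9.9,32.2,0],"roll": 0,"grip": 1},{"dp": [-9.9,32.2,0],"roll": 0,"grip": 1}]}}

```text
clock: 17.0
tool_pos: [0.5797, 0.0697, 0.0544]
tcp_rot: [3.141, 0.001, -1.271]
contact_force: [-2.3, 1.1, 6.9]
gripper_width: 0.157
finger_force: 52.9
```

```bash
python3 f.py
```

```text
17.15 travel 92.55999770645813 side 0.7715634428540291 Fy 1.659777972137165 Fx -1.3046280662155945 Fz 6.690325598076474 grip 52.864508628845215
gripfront travel 92.88355738105489 92.1386256334154
```

Call:
{"method": "move_arm", "body": {"plan": [{"dp": [-0.1,0.4,0],"roll": 0,"grip": 1},{"dp": [-0.1,0.4,0],"roll": 0,"grip": 1},{"dp": [-0.1,0.4,0],"roll": 0,"grip": 1},{"dp": [-0.1,0.4,0],"roll": 0,"grip": 1}]}}

```text
clock: 17.65
tool_pos: [0.5797, 0.0698, 0.0544]
tcp_rot: [3.141, 0.001, -1.272]
contact_force: [-1.2, -0.9, 6.0]
gripper_width: 0.157
finger_force: 52.8
```

```bash
python3 f.py
python3 - <<'E'
from h import *
b=[]
for n in ("scene","side"):
    q=bot.get_image(n); u,v=map(int,proj(q,[.552,.15,.06])); b.append(cv2.resize(q["color"][v-30:v+30,u-45:u+45],(540,290),interpolation=cv2.INTER_CUBIC))
cv2.imwrite("pics/fin.png",np.vstack(b))
E
```

```text
17.8 travel 92.69130431549034 side 0.7923140402440007 Fy 0.3213506003516347 Fx -1.1641904970207049 Fz 5.946248058990796 grip 52.77680218219757
gripfront travel 92.99842776799659 92.56148316081416
```

View pics/fin.png

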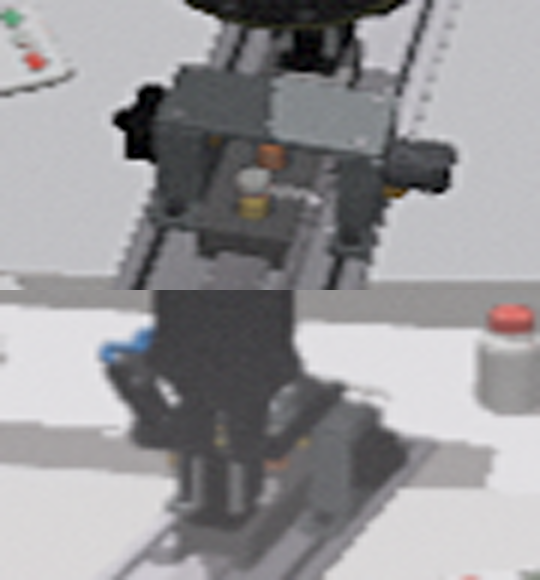

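The standard vial has come out at the front (253,190), the sample (orange, 270,157) stands in the head, and the force along the rail is near zero in the second notch.

```bash
python3 -c "
from rig import bot
print(bot.hand_in())"
```

```text
the job is handed in; nothing more can be done
None
```

The job is handed in, but the hand-in returned no verdict. The sample vial stands in its well and the slide rests in the second notch, within about 0.2 mm of where I expected it; the grip is held at about 53 N, at 17.8 s of the 54 s limit.

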